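# Fit the crank to the slab roller

### The job

Fit the loose crank to the slab roller: squeeze the two spring buttons on its arm flush, slide the plain end into the square socket with the wooden grip pointing outwards (away from the machine), and push on until both buttons snap out through the socket's side holes. Go by feel: do not force the crank or press the gripper hard against the machine, and leave everything else on the table as it is.

Things in the scene. Friction and masses are not known exactly. Their poses are not given: they have to be found in the camera images.
- crank: Loose crank, 0.21 to 0.34 kg: plain square steel tube arm, 24 x 24 mm, with a wooden grip at its tail and two spring buttons. Origin on the arm's axis midway between the buttons; x along the arm to the leading end, y left, z up as it lies. The tube runs from x = -125 to +52 mm. It starts level across the ware board's cleats, underside 32 mm above the table, leading end away from the robot.
- crank_tip (a point): Centre of the leading end of the crank, x = +60 mm in the crank's frame: the end face of a black plug, 8 mm long, that tapers from 24.4 to 16 mm across.
- crank_grip (a point): Middle of the turned wooden grip (24 mm thick), which stands out square to the left of the arm at x = -113 mm, from y = +12 to y = +104 mm in the crank's frame; this point is at y = +60 mm.
- button_left (a joint): Spring button on the arm's left (+y) face at x = 0: steel pin, 10 mm diameter, rounded rim, 5.5 mm proud. Value: how far it is pressed in (m); 0 fully out, 0.0055 flush, 0.0065 at its stop; it pushes back with 4 N at 0, 8 N flush. Held in by the socket it reads 0.003 to 0.0065; locked, 2 mm proud of the socket's side, 0. Sliding the arm on from mouth to holes takes 5 to 8 N if held level.
- button_right (a joint): The same spring button on the right (-y) face of the arm, at x = 0.
- hub (a point): Centre of the slab roller's crank hub, 108 mm above the table on the machine's left; x points level away from the robot, y left (away from the machine), z up. A square steel sleeve, the crank socket, is clamped through the hub along x; its open mouth faces -x. The crank's throw is set by how far the sleeve is pulled through: the mouth lies at x = -125 to -95 mm, different each time, not measured.
- roller: Slab roller, fixed; origin on the table below the hub, axes as hub. Socket: 26 mm square inside, 31 mm outside, mouth square-edged, closed 94 mm inside. Standing buttons cannot enter. Round holes, 12 mm, in its left and right walls, 30 mm inside the mouth. A crank let go with buttons at the mouth stays, tail 2 to 3 degrees low. Side plate 165 mm high at y = -75 mm from x = -45 mm on; bed 68 mm high.
- board: Ware board lying upside down, 260 x 220 mm plywood, 12 mm thick, held fast; origin at the centre of its underside. Two wooden cleats 18 mm wide run across it (along y) at x = +75 and -60 mm, tops 32 mm above the table.
- jar: Lidded glass jar, 68 mm diameter, 60 mm high; a bystander. Origin at the centre of its underside.
- bowl: Terracotta bowl, 100 mm across, 50 mm high; a bystander. Origin under its centre.
- mould: White plaster vase, 156 mm across, 215 mm high; a bystander. Origin under its centre.
- leaf_tile: Terracotta leaf-shaped tile, about 95 x 45 x 9 mm, lying on the table; a bystander.
- wood_tool: Wooden modelling tool, 180 mm long, 11 mm thick; a bystander.
- test_tile: Terracotta test tile 90 x 60 x 8 mm lying on the slab roller's bed; a bystander.
Things that resemble listed ones, but are neither listed nor needed, are in the scene too. Several things have the shape of the crank; the one meant has the colours described above.

How it is judged (in metres and radians):
On the way, in this order (a step that is already met when the one before it is completed fails the run):
1. the crank's leading end is well inside the socket (x of crank_tip in the frame of hub between -0.085 and 0 m and y of crank_tip in the frame of hub between -0.006 and 0.006 m and z of crank_tip in the frame of hub between -0.006 and 0.006 m), for 0.1 s.
2. both buttons are pressed in and slid in past the mouth (x of crank in the frame of hub above -0.1 m and value of joint each of button_left, button_right above 0.0015 m), for 0.05 s.
At the end, for the whole second after the job is handed in: The crank is locked: both buttons out through the socket's holes (joint values under 1.5 mm, crank origin 62 to 97 mm before the hub and within 5 mm of the socket's axis), arm in line with the socket within 0.12 rad, grip outwards, away from the machine, crank at rest (x of crank in the frame of hub between -0.0975 and -0.0625 m and y of crank in the frame of hub between -0.005 and 0.005 m and z of crank in the frame of hub between -0.005 and 0.005 m and value of joint each of button_left, button_right below 0.0015 m and angle between the x axis of crank and the x axis of hub, either way round below 0.12 rad and y of crank_grip in the frame of hub above 0.04 m and linear speed of crank below 0.02 m/s); the robot touches nothing.
It fails at once if the crank is forced against the slab roller with more than 90 N (all contacts summed) (contact force between crank and roller above 90 N).
It fails at once if the gripper presses on the slab roller with more than 25 N (contact force between the fingers and roller above 25 N).
It fails at once if a bystander is pushed more than 30 mm or the vase or jar tipped (distance of any of jar, bowl, mould, leaf_tile, wood_tool, test_tile from where it was at the start of the episode above 0.03 m or angle between any of jar, mould's own z axis and vertical above 0.3 rad).
It also fails if it takes over 48 s, if anything falls off the work surface, if the arm or the gripper's body presses on something with over 40 N, if the wrist force passes 120 N, or if a joint passes its speed limit or range.

### The arm

A 6-joint arm with a two-finger parallel gripper is mounted at the origin on the work surface. World frame = base frame: x ahead of the robot, y to its left, z up, the work surface at z = 0. Lengths are in mm, angles in rad, forces in N, time in s.
With the tool pointing down it reaches from about 350 to 975 mm from the base axis. Payload 7.1 kg.
Tool frame: the origin (TCP) lies at the very end of the fingers, on their centre line; the grasp point (between the pads) lies 19 mm behind it (ctrl.grasp_offset is the distance from the TCP to the grasp point, in mm); z points along the fingers, y is the line along which they close (so a half turn about z gives the same grasp; the last joint's range is limited). The gripper opens to 88 mm and grips with 3 to 60 N. Pads are 20 mm wide; open, the fingers measure 115 mm over their backs; the gripper's body (75 mm by 178 mm) begins 61 mm behind the grasp point.
Start: joints at [-1.312, 0.423, 1.63, -0, 1.089, -0.019], TCP at [171.419, -601.016, 222.675] pointing down, gripper open.
Joint ranges: [-3, 3], [-0.9, 2.11], [0.09, 2.58], [-1.31, 4.45], [0.11, 2.69], [-2.54, 2.54]. Speed limits (rad/s): [2.39, 2.39, 3.01, 3.14, 3.14, 3.14].

### API

Orientations are given as a rotation vector (axis times angle).
In Python, from workcell import ctrl, viewer, ticket, models gives the robot as it stands.
- The arm moves only by the tool play_rows, never from a script. Its arguments are lists of equal length, an entry for each row: "dp": the shift along the world's x, y, z in mm, a list of three; "yaw": the turn about the world's z in degrees. In form: {"dp": [[tx, ty, tz], ...], "yaw": [yaw, ...]}. A call has 1 to 8 rows; each row shifts and turns the commanded pose from where the row before left it; what a row does not reach is not made up. A row lasts 1/12 s, in which the tool goes at most 41.7 mm and 7.16 degrees, less where a joint would pass 70% of its speed; a pose out of reach is approached as far as the arm can. A call is refused whole if a number of a shift passes 41.7 or a number of a turn 7.16, either way. A call with a gripper value outside its range is refused whole. "gripper" is the closure, from 0 (fully open) to 1 (shut), set as the call begins (left out, the last holds). The fingers move at their own pace and stop on an object; the grip force is fixed at half the most. Time passes only in rows, so rows that do not move let the fingers close. It gives the time, the measured TCP pose, the force, the opening and the grip force at its end, in the units of the state.
- ctrl.get_obs(): the state, without advancing time (a new reading comes with each control period).
- viewer.get_image(name): name is "scene" or "side" or "wrist"; returns a dict with "pixels" (420x560x3 uint8, red, green, blue), "range_z" (420x560 float32, mm along the optical axis (not along the pixel's ray), 0 where there is no reading), "fx", "fy", "cx", "cy" (pixels), "T" (4x4, takes a point from camera to world coordinates); the wrist camera has in their place "hand_eye" (4x4, takes a point from camera to tool coordinates, whose origin is the TCP and whose axes are the flange's). Camera axes: x right, y up, looking along -z (the intrinsics and any distortion apply to the point x, -y, -z); pixel columns grow to the right and rows downward; lengths in mm; the calibration is good to about 2 mm. The wrist camera is an equidistant fisheye: a pixel r from the principal point sees the ray r / f radians off the axis. A picture is of the moment at which its call begins: read the wrist's pose just before it.
- ticket.close_job(): hands the job in; it is judged then, once.
Trained networks look in a picture, given as the dict that the camera call returned (one of the last four; its "shot" number tells which), for a name from the list of things; names that differ only in an ending like _2 or _b are one class to them, and where a whole thing is asked for, a point or a joint stands for the part that bears it (a point fixed in the world has none). Each returns a list of dicts, best first, with "conf" (0 to 1); they miss things now and then, are a little off and sometimes report something else, mostly with a low value. They report only what shows in the picture. A call takes as long as a camera call. They do not tell look-alikes from the thing itself.
- models.look_for(picture, name): "bbox" ([centre column, centre row, width, height] in pixels, round what is visible of it).
- models.landmark_of(picture, name): "location" ([column, row] in pixels: a listed point, or the origin of a listed thing).
The state is a dict: "t": time; "qpos": joint angles; "qvel": joint speeds; "joint_torque": joint torques, N m; "ee_pos": TCP position; "orientation": TCP orientation; "ft_force": force on the tool from outside, world axes, zero at the start; "moment": the same for the moment, N m; "width": finger opening in mm; "grasp_force": force on a finger pad.
Only numpy, scipy, OpenCV 4.12 (cv2) and the standard library are available. Lean on these libraries where they do the work, as an engineer would, in place of code of your own. Each camera call takes 0.05 s, during which the arm holds its last target. There are 200 camera calls.

## Working session

There is one attempt and no reset: what is moved stays moved. The work goes in short steps, Python scripts to look and compute and a tool call to move; the robot and the scene stay as the last step left them, time stands still between calls to the robot, and variables do not carry over. Pictures are saved under pics/ and viewed, at most 10 in all, crops included, and the job is handed in when it is done.

Besides the shell and the picture viewer there is one more tool, called as name([rows], argument=value, ...), one row to a line, values as JSON. play_rows: Moves the arm, as the interface text tells. Its arguments: {"type":"object","properties":{"dp":{"type":"array"},"yaw":{"type":"array"},"gripper":{"type":"number"}},"required":["dp","yaw"]}

```bash
mkdir -p pics
cat > h.py <<'E'
import numpy as np, cv2
from scipy.spatial.transform import Rotation as R
from workcell import ctrl, viewer, ticket, models
def world(p,u,v,z=None,rng=None):
    """pixel->world for scene/side; depth along axis, or on plane z"""
    d=np.array([(u-p['cx'])/p['fx'],-(v-p['cy'])/p['fy'],-1.])
    T=np.array(p['T'])
    if z is None:
        if rng is None: rng=p['range_z'][int(round(v)),int(round(u))]
        return T[:3,:3]@(d*rng)+T[:3,3]
    w=T[:3,:3]@d
    return T[:3,3]+w*(z-T[2,3])/w[2]
def wrist(p,o,u,v,z):
    x,y=u-p['cx'],v-p['cy'];r=np.hypot(x,y);th=r/p['fx']
    d=np.array([np.sin(th)*x/r,-np.sin(th)*y/r,-np.cos(th)])
    H=np.array(p['hand_eye']);A=R.from_rotvec(o['orientation']).as_matrix()
    w=A@(H[:3,:3]@d);c=A@H[:3,3]+np.array(o['ee_pos'])
    return c+w*(z-c[2])/w[2]
def save(p,n): cv2.imwrite('pics/'+n+'.png',p['pixels'][:,:,::-1])
E
python3 - <<'E'
from h import *
o=ctrl.get_obs();print(o)
for n in('scene','side'):
    p=viewer.get_image(n);save(p,n+'0');print(n,p['T'],p['fx'])
    for k in('crank','crank_tip','crank_grip','hub','roller','board'):
        try:
            for r in models.landmark_of(p,k)[:3]: print(k,round(r['conf'],2),np.round(r['location']),np.round(world(p,*r['location'])))
        except Exception as e: print(k,e)
E
```

```text
{'t': 0.0, 'qpos': array([-1.31198239e+00,  4.23865078e-01,  1.63071106e+00, -1.10023022e-05,
        1.08860564e+00, -1.89801232e-02]), 'qvel': array([ 0.00052787, -0.00078616, -0.0006526 , -0.00019788, -0.00051991,
       -0.00045824]), 'joint_torque': array([ 2.78599597e-03, -5.44619787e+01, -2.73668200e+01,  6.44697645e-02,
        2.27323745e-02, -1.10122014e-04]), 'ee_pos': array([ 171.28309346, -600.47235041,  221.87830171]), 'orientation': array([-3.10977445e+00, -4.34745846e-01,  3.13656836e-04]), 'ft_force': array([-0.22614222, -0.14997557,  0.15917814]), 'moment': array([-0.00605652, -0.04667062,  0.00049255]), 'grasp_force': 0.0, 'width': 87.87241104816071}
scene [[-4.78786224e-01 -6.49593498e-01  5.90586182e-01  1.29338412e+03]
 [ 8.77931440e-01 -3.53975693e-01  3.22393541e-01  4.69109172e+02]
 [-3.71594944e-04  6.72851763e-01  7.39777241e-01  9.97827476e+02]
 [ 0.00000000e+00  0.00000000e+00  0.00000000e+00  1.00000000e+00]] 526.6899681131139
crank 0.77 [343. 220.] [500. 205.  55.]
crank 0.58 [224. 133.] [ 332. -241.   25.]
crank 0.23 [197. 225.] [728. -43. 133.]
crank_
[... 364 characters left out ...]
 3.39701250e-01 -5.23910993e-01  5.13991509e+01]
 [-6.24011418e-01 -4.54413004e-01  6.35703211e-01  6.89078232e+02]
 [-2.21227931e-02  8.23475490e-01  5.66920364e-01  6.42690728e+02]
 [ 0.00000000e+00  0.00000000e+00  0.00000000e+00  1.00000000e+00]] 385.2774852540473
crank 0.97 [411. 204.] [ 339. -243.   24.]
crank_tip 0.81 [413. 194.] [ 367. -332.   -1.]
crank_tip 0.61 [252. 251.] [538. 209.  56.]
crank_tip 0.6 [269. 197.] [709. -55.   2.]
crank_grip 0.9 [280. 305.] [386. 294.  53.]
crank_grip 0.75 [269. 233.] [584.  96.  15.]
crank_grip 0.69 [387. 229.] [ 347. -109.   12.]
hub 0.98 [268. 165.] [698. -42. 121.]
roller 0.73 [272. 195.] [708. -67.   2.]
board 0.9 [272. 300.] [430. 267.  12.]
```

```bash
python3 -c "
import cv2
a=cv2.imread('pics/scene0.png');b=cv2.imread('pics/side0.png')
cv2.imwrite('pics/s1.png',cv2.resize(a[90:340,120:480],None,fx=2.2,fy=2.2,interpolation=2))
cv2.imwrite('pics/s2.png',cv2.resize(b[100:380,150:500],None,fx=2.1,fy=2.1,interpolation=2))"
```

```text
(no output)
```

View pics/s1.png

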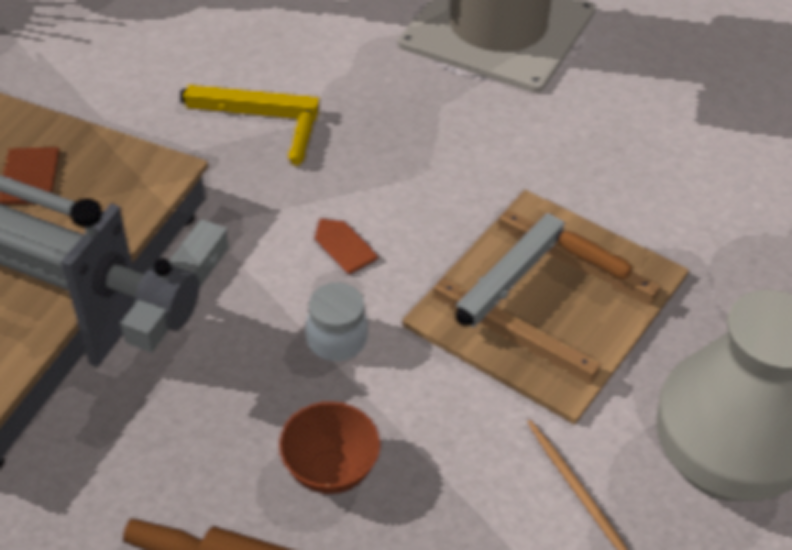

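View pics/s2.png

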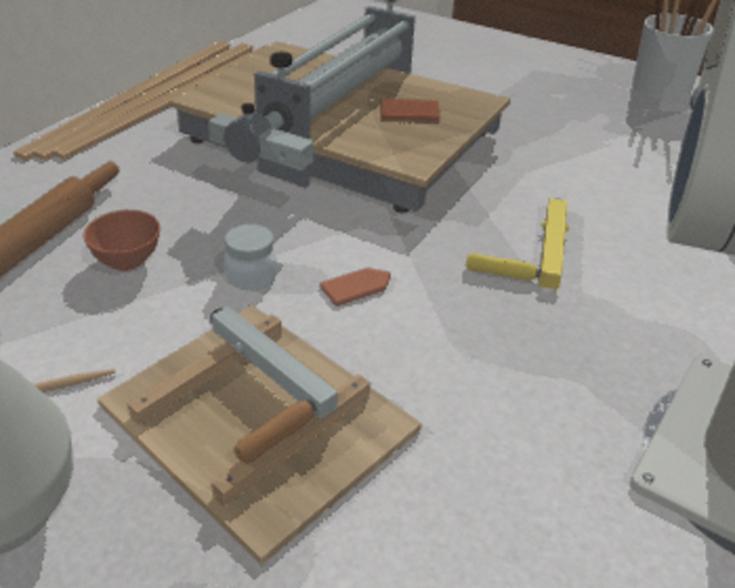

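The steel and wood crank lies on the board, with its tip at about (331,233) in the scene image. The yellow one is a look-alike. The socket mouth is at about scene (218,197). I'll fit top faces from depth.

```bash
cat >> h.py <<'E'
def cloud(p):
    v,u=np.mgrid[:420,:560]
    d=np.stack([(u-p['cx'])/p['fx'],-(v-p['cy'])/p['fy'],-np.ones(u.shape)],-1)*p['range_z'][...,None]
    T=np.array(p['T']);return d@T[:3,:3].T+T[:3,3]
def sel(c,p,lo,hi,grey=True):
    m=np.all((c>lo)&(c<hi),-1)&(p['range_z']>0)
    if grey:
        q=p['pixels'].astype(int);m&=(q.max(-1)-q.min(-1)<28)
    return c[m]
def rect(P):
    (c,s,a)=cv2.minAreaRect(P[:,:2].astype(np.float32));b=cv2.boxPoints((c,s,a));return np.round(c,1),np.round(s,1),round(a,1),np.round(b,0).tolist()
E
python3 - <<'E'
from h import *
o=ctrl.get_obs();A=R.from_rotvec(o['orientation']).as_matrix();print('tool y',A[:,1],'x',A[:,0])
for n in('scene','side'):
    p=viewer.get_image(n);c=cloud(p)
    for nm,lo,hi in(('crank',(300,100,50),(650,330,62)),('sock',(500,-120,117),(780,20,130))):
        P=sel(c,p,lo,hi);print(n,nm,len(P),np.median(P[:,2]),P[:,2].std(),rect(P) if len(P)>5 else '')
        if nm=='sock': 
            for x in range(540,780,15):
                q=P[abs(P[:,0]-x)<7.5]; 
                if len(q): print(x,len(q),np.round([q[:,1].min(),np.median(q[:,1]),q[:,1].max(),np.median(q[:,2])]))
E
```

```text
tool y [ 2.74239715e-01 -9.61661362e-01  5.96370140e-05] x [9.61661363e-01 2.74239717e-01 1.92688598e-05]
scene crank 619 56.12578103400995 2.261139423733852 (array([501.8, 188.1]), array([ 72.4, 280.9]), 62.8, [[360.0, 220.0], [610.0, 92.0], [643.0, 156.0], [394.0, 285.0]])
scene sock 752 123.59783071352308 2.684784486029546 (array([694.7, -80.6]), array([159.3,  81.4]), 3.5, [[613.0, -45.0], [618.0, -126.0], [777.0, -116.0], [772.0, -35.0]])
615 32 [-81. -63. -49. 124.]
630 75 [-80. -64. -49. 124.]
645 74 [-80. -62. -48. 124.]
660 76 [-80. -62. -47. 124.]
675 69 [-79. -61. -47. 124.]
690 30 [-73. -45. -41. 126.]
705 32 [-118.  -94.  -40.  120.]
720 79 [-120. -102.  -38.  120.]
735 93 [-80. -54. -37. 126.]
750 91 [-75. -56. -41. 124.]
765 96 [-72. -56. -40. 124.]
side crank 737 55.74855481083671 1.6757216295870472 (array([501.1, 188.1]), array([ 72.2, 281.9]), 62.2, [[360.0, 222.0], [609.0, 90.0], [643.0, 154.0], [393.0, 286.0]])
side sock 344 123.56044001637571 2.587541800956889 (array([695.7, -80.3]), array([158.6,  81.9]), 4.2, [[614.0, -45.0], [620.0, -127.0], [778.0, -115.0], [772.0, -34.0]])
615 21 [-80. -62. -50. 123.]
630 40 [-81. -60. -47. 124.]
645 35 [-80. -58. -48. 124.]
660 36 [-81. -60. -47. 124.]
675 37 [-77. -57. -40. 123.]
690 49 [-83. -54. -41. 125.]
705 27 [-117.  -43.  -39.  121.]
720 27 [-120.  -42.  -38.  121.]
735 9 [-42. -40. -37. 123.]
750 32 [-72. -54. -42. 124.]
765 30 [-74. -54. -41. 123.]
```

Run:
```python
from h import *
for n in('scene','side'):
    p=viewer.get_image(n);c=cloud(p)
    P=sel(c,p,(350,140,50),(560,320,60));print('crank',len(P),rect(P),np.median(P[:,2]))
    for a,b in((600,690),(748,790)):
        P=sel(c,p,(a,-90,121),(b,-30,127));print(n,a,rect(P))
    P=sel(c,p,(600,-90,121),(690,-30,127));e=np.sort(P[:,0]);print('mouth',e[:8].round(1))
    for k,lo,hi in(('jar',(580,60,40),(680,170,70)),):
        P=sel(c,p,lo,hi);print(k,P.min(0),P.max(0))
    P=c[np.all((c>(250,-150,130))&(c<(800,350,300)),-1)];print('tall',len(P),[ (P[abs(P[:,1]-y)<25].min(0).round(),P[abs(P[:,1]-y)<25].max(0).round()) for y in range(-125,350,50) if (abs(P[:,1]-y)<25).any()])
```

```text
crank 601 (array([459.6, 212.4]), array([ 28.6, 186.4]), 77.9, [[365.0, 218.0], [548.0, 179.0], [554.0, 207.0], [371.0, 246.0]]) 55.8945475063299
scene 600 (array([652.3, -63.9]), array([75.9, 34.8]), 7.4, [[612.0, -52.0], [617.0, -86.0], [692.0, -76.0], [688.0, -42.0]])
scene 748 (array([760.7, -56.9]), array([24.9, 33.2]), 1.7, [[748.0, -41.0], [749.0, -74.0], [774.0, -73.0], [773.0, -40.0]])
mouth [614.  614.2 615.1 615.3 615.5 616.  616.4 616.4]
jar [580.20791988  60.03238946  40.29565648] [634.10212138 103.91137235  65.0642071 ]
tall 981 [(array([ 671., -150.,  130.]), array([ 764., -123.,  204.])), (array([692., -80., 130.]), array([736., -50., 160.])), (array([690., -50., 130.]), array([733., -38., 142.]))]
crank 718 (array([457.3, 213.4]), array([ 28.4, 183.6]), 79.4, [[364.0, 216.0], [545.0, 183.0], [550.0, 210.0], [370.0, 244.0]]) 55.71338525164737
side 600 (array([652.2, -64. ]), array([72.7, 37.2]), 3.4, [[615.0, -48.0], [617.0, -85.0], [690.0, -80.0], [687.0, -43.0]])
side 748 (array([759.9, -54.9]), array([31.5, 23.9]), 86.2, [[747.0, -70.0], [771.0, -71.0], [773.0, -40.0], [749.0, -38.0]])
mouth [615.4 615.6 616.6 617.  617.5 617.6 618.  618.2]
jar [580.18309846  60.05378121  40.02777461] [631.58409609 103.53731915  62.61936515]
tall 570 [(array([ 670., -150.,  130.]), array([ 763., -123.,  201.])), (array([690., -81., 130.]), array([729., -51., 158.])), (array([688., -50., 130.]), array([729., -38., 141.]))]
```

play_rows([
  [25,30,0],
  [25,30,0],
  [25,30,0],
  [25,30,0],
  [25,30,0],
  [25,30,0],
  [25,30,0],
  [25,30,0],
], yaw=[-3.4,-3.4,-3.4,-3.4,-3.4,-3.4,-3.4,-3.4], gripper=0)

```text
t: 1.57
ee_pos: [372.3, -359.5, 222.9]
orientation: [3.126, -0.314, 0.001]
ft_force: [0.2, -0.4, 0.1]
width: 87.9
grasp_force: 0.0
```

play_rows([
  [6,35,0],
  [6,35,0],
  [6,35,0],
  [6,35,0],
  [6,35,0],
  [6,35,0],
  [6,35,0],
  [6,35,0],
], yaw=[0,0,0,0,0,0,0,0])

```text
t: 2.23
ee_pos: [419.5, -79.4, 223.0]
orientation: [3.126, -0.309, 0.001]
ft_force: [1.7, 0.4, -1.1]
width: 88.0
grasp_force: 0.0
```

play_rows([
  [6,36,-10],
  [6,36,-10],
  [6,36,-10],
  [6,36,-10],
  [6,36,-10],
  [6,36,-10],
  [6,36,0],
  [6,36,0],
], yaw=[0,0,0,0,0,0,0,0])

```text
t: 2.9
ee_pos: [467.0, 208.8, 162.1]
orientation: [3.126, -0.308, -0.002]
ft_force: [-0.1, -1.3, 0.4]
width: 87.7
grasp_force: 0.0
```

```bash
cat >> h.py <<'E'
def wcloud(p,o):
    v,u=np.mgrid[:420,:560];x=u-p['cx'];y=v-p['cy'];r=np.hypot(x,y)+1e-9;th=r/p['fx']
    t=np.tan(np.minimum(th,1.4));d=np.stack([t*x/r,-t*y/r,-np.ones(r.shape)],-1)*p['range_z'][...,None]
    H=np.array(p['hand_eye']);A=R.from_rotvec(o['orientation']).as_matrix()
    return (d@H[:3,:3].T+H[:3,3])@A.T+np.array(o['ee_pos'])
E
python3 - <<'E'
from h import *
o=ctrl.get_obs();p=viewer.get_image('wrist');save(p,'w1');c=wcloud(p,o)
P=sel(c,p,(350,140,50),(580,320,60));print('crank',len(P),rect(P),np.median(P[:,2]))
for k in('crank','crank_tip','button_left','button_right'):
    for r in models.landmark_of(p,k)[:2]: print(k,r['conf'],r['location'],wrist(p,o,*r['location'],44).round(1))
E
```

```text
crank 5211 (array([465.2, 210.3]), array([ 28.2, 172.1]), 77.5, [[378.0, 215.0], [546.0, 178.0], [552.0, 206.0], [384.0, 243.0]]) 55.298354647742045
crank 0.65 [278.9, 181.5] [490.3 206.7  44. ]
crank_tip 0.8 [279.5, 111.8] [549.4 194.3  44. ]Traceback (most recent call last):
  File "<stdin>", line 5, in <module>
ValueError: it knows: board, bowl, crank, crank_grip, crank_tip, hub, jar, leaf_tile, mould, roller, test_tile, wood_tool
```

View pics/w1.png

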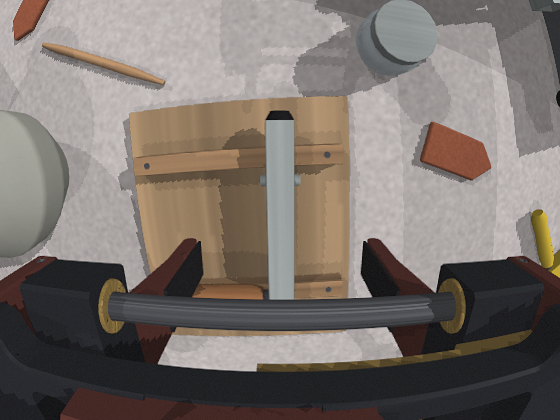

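The picture shows the crank axis vertical in the image, with buttons at (263,181) and (297,181), ahead of the fingers and behind the front cleat. I'll centre the pads 11 mm behind the buttons.

play_rows([
  [4,0,-20],
  [4,0,-20],
  [4.5,0,-20],
  [0,0,-20],
  [0,0,-20],
  [0,0,-15],
  [0,0,0],
  [0,0,0],
], yaw=[-0.5,0,0,0,0,0,0,0])

```text
t: 3.72
ee_pos: [479.3, 205.7, 47.3]
orientation: [3.124, -0.324, -0.003]
ft_force: [0.3, -0.2, -0.2]
width: 87.8
grasp_force: 0.0
```

Run:
```python
from h import *
o=ctrl.get_obs();p=viewer.get_image('wrist');save(p,'w2');c=wcloud(p,o);print(o['ee_pos'],o['orientation'])
P=sel(c,p,(350,140,50),(580,320,60));print('crank',len(P),rect(P),np.median(P[:,2]))
for k in('crank','crank_tip'):
    for r in models.landmark_of(p,k)[:1]: print(k,r['conf'],r['location'],wrist(p,o,*r['location'],44).round(1))
```

```text
[479.27146645 205.73810336  47.34471033] [ 3.12373313e+00 -3.24117982e-01 -2.95866676e-03]
crank 9836 (array([479.8, 206.4]), array([ 87.6, 124.8]), 47.5, [[404.0, 216.0], [496.0, 132.0], [555.0, 196.0], [463.0, 281.0]]) 55.28793702923271
crank 0.83 [278.9, 239.2] [490.2 205.   44. ]
crank_tip 0.71 [274.6, 123.6] [550.2 194.5  44. ]
```

View pics/w2.png

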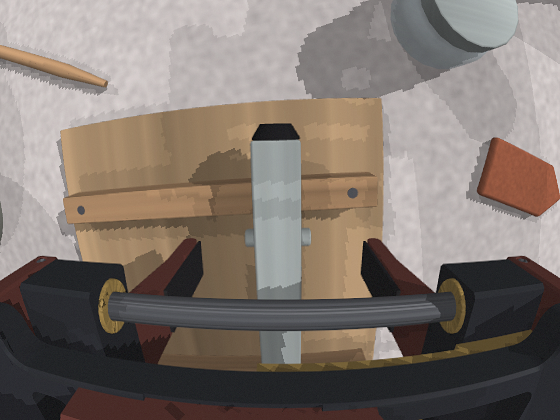

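Fingertip front edges (row ~240) line up with the button centres (row 238), as planned. Descend and grip.

play_rows([
  [0,1.5,-8],
  [0,0,-8],
  [0,0,-6],
  [0,0,0],
], yaw=[0.3,0,0,0])

```text
t: 4.2
ee_pos: [479.0, 208.2, 24.4]
orientation: [3.125, -0.314, -0.003]
ft_force: [-0.2, -0.1, -0.6]
width: 87.8
grasp_force: 0.0
```

play_rows([
  [0,0,0],
  [0,0,0],
  [0,0,0],
  [0,0,0],
  [0,0,0],
  [0,0,0],
  [0,0,0],
  [0,0,0],
], yaw=[0,0,0,0,0,0,0,0], gripper=1)

```text
t: 4.87
ee_pos: [480.0, 208.5, 25.8]
orientation: [-3.126, 0.314, -0.0]
ft_force: [-0.1, -0.3, 0.8]
width: 38.4
grasp_force: 0.0
```

play_rows([
  [0,0,0],
  [0,0,0],
  [0,0,0],
  [0,0,0],
  [0,0,0],
  [0,0,0],
  [0,0,0],
  [0,0,0],
], yaw=[0,0,0,0,0,0,0,0])

```text
t: 5.53
ee_pos: [479.9, 208.5, 25.7]
orientation: [-3.126, 0.314, -0.0]
ft_force: [-0.5, -0.8, 1.8]
width: 23.7
grasp_force: 29.9
```

play_rows([
  [0,0,10],
  [0,0,20],
  [0,0,20],
  [0,-15,14],
  [0,-30,2],
  [0,-30,0],
  [0,-30,0],
  [0,-30,0],
], yaw=[0,0,0,3,3,3,3,3])

```text
t: 6.2
ee_pos: [479.5, 72.4, 92.2]
orientation: [3.14, 0.102, 0.0]
ft_force: [0.3, -0.1, -3.9]
width: 23.7
grasp_force: 30.0
```

play_rows([
  [3,-30,0],
  [3,-30,0],
  [3,-30,0],
  [3,-30,0],
  [3,-20,0],
  [0,0,0],
  [0,0,0],
  [0,0,0],
], yaw=[0,0,0,0,0,0,0,0])

```text
t: 6.87
ee_pos: [494.4, -66.2, 91.7]
orientation: [-3.14, -0.096, 0.001]
ft_force: [-0.5, -0.4, -3.4]
width: 23.9
grasp_force: 30.0
```

Run:
```python
from h import *
o=ctrl.get_obs();p=viewer.get_image('wrist');save(p,'w3');c=wcloud(p,o);print(o['ee_pos'],o['orientation'],o['ft_force'],o['moment'],o['width'])
P=sel(c,p,(480,-120,100),(580,0,150));print('crank',len(P),rect(P))
for x in range(515,580,8):
    q=P[abs(P[:,0]-x)<4]; 
    if len(q): print(x,np.round([q[:,1].min(),q[:,1].max(),np.median(q[:,2])],1))
P=sel(c,p,(600,-100,115),(690,-20,135))
print('sock x0',np.sort(P[:,0])[:10])
for x in range(610,690,10):
    q=P[abs(P[:,0]-x)<5]; 
    if len(q): print(x,np.round([q[:,1].min(),q[:,1].max(),np.median(q[:,2])],1))
for k in('crank','crank_tip'):
    for r in models.landmark_of(p,k)[:1]: print(k,r['conf'],r['location'],wrist(p,o,*r['location'],108).round(1))
s=viewer.get_image('side');save(s,'s3');c=cloud(s)
P=sel(c,s,(400,-120,110),(580,0,130));
for x in range(405,580,12):
    q=P[abs(P[:,0]-x)<6]; 
    if len(q): print('side',x,len(q),np.round([q[:,1].min(),q[:,1].max(),np.median(q[:,2])],1))
```

```text
[494.44472985 -66.16615935  91.72814204] [-3.13981597e+00 -9.56995560e-02  9.33177951e-04] [-0.54791744 -0.35738177 -3.4132799 ] [ 0.02211917 -0.11543912  0.05415422] 23.880001107181123
crank 10466 (array([525.2, -63.4]), array([82.2, 44.2]), 6.4, [[482.0, -46.0], [487.0, -90.0], [568.0, -81.0], [564.0, -37.0]])
515 [-77.1 -52.9 121.5]
523 [-76.6 -52.7 121.6]
531 [-75.9 -51.8 121.7]
539 [-75.7 -51.6 121.7]
547 [-75.1 -50.7 121.8]
555 [-74.8 -50.2 121.7]
563 [-74.3 -50.7 118.3]
sock x0 [615.14946772 615.23192886 615.24568234 615.25515033 615.27973052
 615.28444293 615.29740403 615.31954388 615.33549931 615.35677659]
620 [-82.4 -51.7 122.6]
crank 0.62 [278.2, 253.6] [504.8 -64.  108. ]
crank_tip 0.87 [282.6, 124.3] [565.4 -62.4 108. ]
side 405 39 [-81.9 -35.9 120.2]
side 417 39 [-81.8 -55.6 120.3]
side 429 39 [-82.2 -54.8 120.3]
side 441 42 [-79.3 -54.4 120.8]
side 453 41 [-84.4 -52.7 120.8]
side 465 38 [-80.4 -54.4 121. ]
side 477 45 [-77.1 -42.1 121.2]
side 489 55 [-83.5 -41.5 121.8]
side 501 25 [-79.5 -40.4 120.3]
side 513 12 [-56.1 -50.3 117.8]
side 525 20 [-58.1 -48.9 118.6]
side 537 24 [-56.3 -48.1 118.5]
side 549 20 [-53.2 -47.9 116.5]
side 561 12 [-56.9 -48.5 117.6]
```

View pics/w3.png

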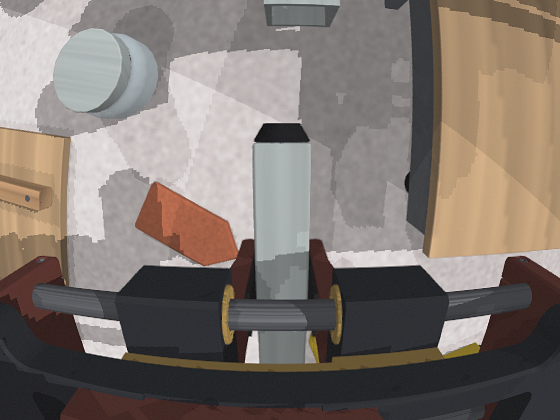

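View pics/s3.png

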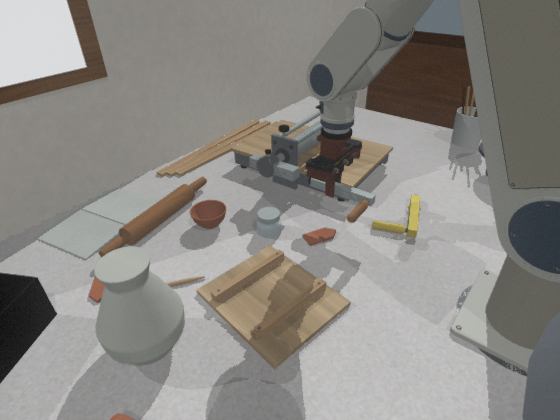

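The crank is held nearly level with the tip at (282,124). The socket mouth shows at the top of the wrist view, columns 264–340. I'll lower by 2.4 mm, shift right 7 mm, go closer and look again.

play_rows([
  [10,-3,-2.4],
  [10,-2.5,0],
  [5,0,0],
  [0,0,0],
  [0,0,0],
], yaw=[0,0,0,0,0])

```text
t: 7.48
ee_pos: [520.4, -72.0, 89.1]
orientation: [-3.14, -0.097, 0.0]
ft_force: [-0.4, -0.3, -4.4]
width: 24.3
grasp_force: 30.0
```

```bash
cat > m.py <<'E'
from h import *
o=ctrl.get_obs();p=viewer.get_image('wrist');save(p,'w4');c=wcloud(p,o);print(o['ee_pos'],o['orientation'],o['ft_force'])
P=sel(c,p,(480,-120,110),(604,0,150))
for x in range(540,600,8):
    q=P[abs(P[:,0]-x)<4]; 
    if len(q): print(x,len(q),np.round([q[:,1].min(),q[:,1].max(),(q[:,1].min()+q[:,1].max())/2,np.median(q[:,2])],1))
P=sel(c,p,(606,-100,118),(690,-20,130))
print('sock x0',np.sort(P[:,0])[:3])
for x in range(610,690,8):
    q=P[abs(P[:,0]-x)<4]; 
    if len(q): print(x,len(q),np.round([q[:,1].min(),q[:,1].max(),(q[:,1].min()+q[:,1].max())/2,np.median(q[:,2])],1))
for k in('crank_tip',):
    for r in models.landmark_of(p,k)[:1]: print(k,r['conf'],r['location'],wrist(p,o,*r['location'],108).round(1))
E
python3 m.py
```

```text
[520.39481395 -71.98146587  89.10957814] [-3.14007430e+00 -9.65690384e-02  8.53002420e-05] [-0.42937407 -0.25465027 -4.3816952 ]
540 946 [-82.8 -58.8 -70.8 118.8]
548 1007 [-82.6 -58.6 -70.6 118.9]
556 1045 [-81.8 -57.7 -69.8 119. ]
564 1103 [-81.6 -57.3 -69.5 119.1]
572 1131 [-81.  -56.6 -68.8 119.1]
580 1160 [-80.5 -56.3 -68.4 119.1]
588 868 [-79.5 -57.2 -68.3 116.2]
596 7 [-74.7 -72.  -73.4 112.8]
sock x0 [615.39244554 615.50633036 615.53788862]
618 1138 [-82.4 -51.4 -66.9 122.9]
626 1484 [-82.1 -50.8 -66.5 123. ]
634 1424 [-81.7 -50.2 -65.9 123. ]
642 854 [-81.3 -50.  -65.7 123. ]
crank_tip 0.97 [278.4, 125.0] [590.9 -66.4 108. ]
```

play_rows([
  [5,0.3,0.3],
  [5,0.3,0],
  [5,0.3,0],
  [5,0.3,0],
  [4,0.2,0],
  [4,0.2,0],
  [4,0.2,0],
  [0,0,0],
], yaw=[-0.4,0,0,0,0,0,0,0])

```text
t: 8.25
ee_pos: [553.0, -70.2, 89.7]
orientation: [3.14, 0.086, 0.002]
ft_force: [0.9, 0.2, -3.5]
width: 23.8
grasp_force: 30.0
```

play_rows([
  [4,0.2,0],
  [4,0.2,0],
  [4,0.2,0],
  [4,0.2,0],
  [4,0.2,0],
  [0,0,0],
], yaw=[0,0,0,0,0,0])

```text
t: 8.75
ee_pos: [573.0, -69.2, 89.7]
orientation: [3.14, 0.086, 0.002]
ft_force: [-0.0, -0.4, -2.6]
width: 23.8
grasp_force: 30.0
```

```bash
python3 m.py | grep -v ^5[4-6]; python3 -c "
from h import *
print(ctrl.get_obs()['moment'])"
```

```text
[573.0419922  -69.23203697  89.72881002] [3.14028851e+00 8.55600991e-02 1.76993054e-03] [-0.01789582 -0.43545764 -2.56319075]
572 856 [-83.  -57.1 -70.1 119.3]
580 1278 [-82.6 -46.5 -64.5 119.7]
588 1073 [-90.7 -48.3 -69.5 119.5]
596 988 [-80.3 -56.1 -68.2 119.5]
sock x0 [606.00358601 606.00470831 606.00691018]
610 1052 [-79.1 -55.2 -67.2 119.7]
618 1298 [-82.6 -51.2 -66.9 122.8]
626 1552 [-82.  -50.7 -66.4 123. ]
634 1572 [-81.5 -50.2 -65.8 122.9]
642 1602 [-81.  -49.4 -65.2 123. ]
650 1594 [-80.6 -49.4 -65.  123. ]
658 1577 [-80.1 -48.7 -64.4 123. ]
666 1552 [-79.7 -48.3 -64.  123. ]
674 1506 [-79.2 -47.7 -63.4 123. ]
682 1580 [-81.9 -42.9 -62.4 123. ]
[-0.00231043 -0.08477466 -0.01273097]
```

play_rows([
  [4,0.25,0],
  [4,0.25,0],
  [4,0.25,0],
  [4,0.25,0],
  [4,0.25,0],
  [3,0.2,0],
  [0,0,0],
  [0,0,0],
], yaw=[0.3,0,0,0,0,0,0,0])

```text
t: 9.52
ee_pos: [595.0, -67.7, 89.5]
orientation: [-3.14, -0.094, 0.0]
ft_force: [-0.1, -0.1, -4.6]
width: 24.0
grasp_force: 30.0
```

```bash
python3 m.py >/dev/null; python3 -c "
import cv2
a=cv2.imread('pics/w4.png');cv2.imwrite('pics/w4c.png',cv2.resize(a[120:300,190:370],None,fx=3.2,fy=3.2,interpolation=2))"
```

```text
(no output)
```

View pics/w4c.png

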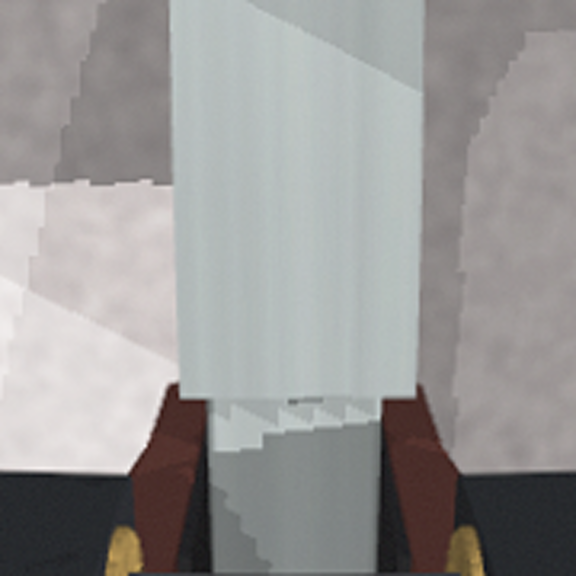

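No contact force so far and the pads are close to the mouth. I'll creep in by feel.

play_rows([
  [2,0.12,0],
  [2,0.12,0],
  [1,0.06,0],
  [0,0,0],
], yaw=[0,0,0,0])

```text
t: 9.95
ee_pos: [600.3, -67.5, 89.7]
orientation: [3.14, 0.094, 0.001]
ft_force: [0.1, 0.5, -3.8]
width: 23.7
grasp_force: 30.0
```

play_rows([
  [1,0.06,0],
  [0,0,0],
  [0,0,0],
], yaw=[0,0,0])

```text
t: 10.2
ee_pos: [600.9, -67.4, 89.5]
orientation: [3.14, 0.094, -0.0]
ft_force: [-0.1, -0.5, -3.7]
width: 23.7
grasp_force: 30.0
```

play_rows([
  [1,0.06,0],
  [0,0,0],
  [0,0,0],
], yaw=[0,0,0])

```text
t: 10.45
ee_pos: [602.0, -67.3, 89.6]
orientation: [-3.14, -0.094, -0.0]
ft_force: [-0.1, 0.3, -3.6]
width: 23.5
grasp_force: 30.0
```

play_rows([
  [1,0.06,0],
  [0,0,0],
  [0,0,0],
], yaw=[0,0,0])

```text
t: 10.7
ee_pos: [603.0, -67.3, 89.6]
orientation: [3.14, 0.094, 0.0]
ft_force: [0.0, 0.7, -3.7]
width: 23.5
grasp_force: 30.0
```

play_rows([
  [1,0.06,0],
  [0,0,0],
  [0,0,0],
], yaw=[0,0,0])

```text
t: 10.95
ee_pos: [604.0, -67.2, 89.6]
orientation: [-3.14, -0.094, -0.0]
ft_force: [0.4, 0.1, -3.5]
width: 23.9
grasp_force: 30.0
```

play_rows([
  [0.8,0.05,0],
  [0,0,0],
  [0,0,0],
], yaw=[0,0,0])

```text
t: 11.2
ee_pos: [604.5, -67.2, 89.5]
orientation: [-3.14, -0.094, 0.001]
ft_force: [-0.4, 0.6, -2.8]
width: 23.9
grasp_force: 30.4
```

play_rows([
  [0.8,0.05,0],
  [0,0,0],
  [0,0,0],
], yaw=[0,0,0])

```text
t: 11.45
ee_pos: [604.6, -67.1, 89.4]
orientation: [-3.14, -0.094, 0.003]
ft_force: [-5.5, -0.6, -1.3]
width: 23.9
grasp_force: 32.6
```

Contact felt at about 5 N, with the pads against the mouth and the buttons half in. Ease off, release and regrip further back.

play_rows([
  [-0.6,0,0],
  [0,0,0],
], yaw=[0,0])

```text
t: 11.62
ee_pos: [604.6, -67.1, 89.4]
orientation: [-3.14, -0.094, 0.001]
ft_force: [-4.3, -0.1, -2.7]
width: 23.7
grasp_force: 31.8
```

play_rows([
  [0,0,0],
  [0,0,0],
  [0,0,0],
  [0,0,0],
  [0,0,0],
  [0,0,0],
], yaw=[0,0,0,0,0,0], gripper=0.4)

```text
t: 12.12
ee_pos: [605.5, -67.1, 89.9]
orientation: [3.14, 0.094, 0.002]
ft_force: [-0.1, 0.8, 0.0]
width: 52.5
grasp_force: 0.0
```

```bash
cat > t.py <<'E'
from h import *
o=ctrl.get_obs();print(o['t'],o['ee_pos'],o['ft_force'],o['width'])
for n in('side','scene'):
    s=viewer.get_image(n);save(s,n+'5');c=cloud(s)
    P=sel(c,s,(440,-110,102),(612,-40,130))
    for x in range(470,612,14):
        q=P[abs(P[:,0]-x)<7]; 
        if len(q)>4: print(n,x,len(q),np.round([q[:,1].min(),q[:,1].max(),np.median(q[:,2])],1))
    print('tail',np.sort(P[:,0])[:3])
E
python3 t.py
```

```text
12.1167 [605.45212751 -67.08818896  89.88529955] [-0.10218056  0.76807734  0.04970344] 52.50704306770804
side 484 8 [-77.3 -61.9 108.4]
side 498 53 [-85.5 -54.7 112.1]
side 512 40 [-85.7 -48.  113.5]
side 526 42 [-86.7 -57.5 114.2]
side 540 48 [-83.5 -56.7 114.9]
side 554 42 [-81.6 -56.6 115.3]
side 568 45 [-82.2 -54.3 116. ]
side 582 48 [-80.1 -53.4 116.2]
side 596 64 [-102.5  -52.7  117.7]
side 610 32 [-95.1 -55.2 118.5]
tail [489.85243613 489.89431038 490.02890247]
scene 596 67 [-96.3 -54.2 117.4]
scene 610 48 [-95.9 -41.1 118.4]
tail [583.00867825 587.18741888 588.459798  ]
```

play_rows([
  [-15,-0.9,-1],
  [-15,-0.9,-1],
  [-15,-0.9,-1],
  [-15,-0.9,-1],
  [0,0,0],
  [0,0,0],
], yaw=[0,0,0,0,0,0])

```text
t: 12.72
ee_pos: [545.0, -70.8, 85.8]
orientation: [-3.14, -0.093, -0.0]
ft_force: [-0.4, 0.0, 0.1]
width: 52.5
grasp_force: 0.0
```

play_rows([
  [0,0,0],
  [0,0,0],
  [0,0,0],
  [0,0,0],
  [0,0,0],
  [0,0,0],
  [0,0,0],
  [0,0,0],
], yaw=[0,0,0,0,0,0,0,0], gripper=1)

```text
t: 13.38
ee_pos: [545.3, -70.7, 85.6]
orientation: [3.14, 0.094, 0.001]
ft_force: [1.8, 0.0, -1.6]
width: 24.0
grasp_force: 30.0
```

play_rows([
  [0,0,1],
  [0,0,1],
  [0,0,1],
  [0,0,0.5],
  [0,0,0],
  [0,0,0],
], yaw=[0,0,0,0,0,0])

```text
t: 13.88
ee_pos: [544.6, -70.7, 88.9]
orientation: [-3.14, -0.094, 0.001]
ft_force: [2.0, -0.1, -4.9]
width: 24.0
grasp_force: 30.0
```

```bash
python3 t.py
```

```text
13.8833 [544.58243286 -70.71241956  88.93699756] [ 2.04929243 -0.1293419  -4.91498082] 23.985149570738233
side 484 20 [-80.6 -59.7 111.4]
side 498 53 [-84.2 -44.2 116.9]
side 512 40 [-85.2 -42.9 118.4]
side 526 57 [-81.7 -48.4 116.7]
side 540 80 [-93.  -45.7 119.7]
side 554 22 [-84.8 -46.4 114.5]
side 568 29 [-62.8 -55.6 113.6]
side 582 29 [-62.8 -53.1 111.9]
side 596 31 [-61.1 -52.2 115. ]
side 610 17 [-59.8 -52.6 111.6]
tail [489.41487101 489.58302669 489.62432435]
scene 498 9 [-61.7 -45.6 116.4]
scene 512 11 [-62.4 -49.9 107.5]
scene 540 56 [-83.9 -47.4 119.6]
scene 554 86 [-92.5 -46.5 119.3]
scene 568 55 [-81.5 -55.9 118.7]
scene 582 60 [-79.1 -54.4 119.2]
scene 596 59 [-78.9 -53.6 119.3]
scene 610 35 [-77.5 -51.8 119.9]
tail [489.18207199 491.10341246 491.79120976]
```

play_rows([
  [2,0.12,0.5],
  [2,0.12,0],
  [2,0.12,0],
  [0,0,0],
], yaw=[0,0,0,0])

```text
t: 14.32
ee_pos: [550.7, -70.3, 89.3]
orientation: [-3.14, -0.094, 0.002]
ft_force: [-3.3, -1.2, -5.1]
width: 23.7
grasp_force: 30.0
```

play_rows([
  [2,0.12,0],
  [2,0.12,0],
  [2,0.12,0],
  [0,0,0],
], yaw=[0,0,0,0])

```text
t: 14.65
ee_pos: [557.5, -70.0, 89.6]
orientation: [3.14, 0.094, 0.001]
ft_force: [-2.9, -0.7, -5.8]
width: 23.6
grasp_force: 30.0
```

play_rows([
  [2,0.12,0],
  [2,0.12,0],
  [2,0.12,0],
  [2,0.12,0],
  [2,0.12,0],
  [0,0,0],
], yaw=[0,0,0,0,0,0])

```text
t: 15.15
ee_pos: [567.7, -69.4, 89.6]
orientation: [3.14, 0.094, 0.002]
ft_force: [-1.2, -1.6, -4.6]
width: 23.8
grasp_force: 30.0
```

```bash
python3 t.py | egrep 'tail|^1'
```

```text
15.15 [567.66983487 -69.40096136  89.64180045] [-1.22386502 -1.59537733 -4.5619185 ] 23.75518356197405
tail [512.17022437 512.39889188 512.68212019]
tail [515.31991338 515.43180166 517.76261946]
```

play_rows([
  [1,0.06,0],
  [1,0.06,0],
  [1,0.06,0],
  [1,0.06,0],
  [0,0,0],
], yaw=[0,0,0,0,0])

```text
t: 15.67
ee_pos: [571.2, -69.2, 89.6]
orientation: [-3.14, -0.094, -0.001]
ft_force: [-2.5, -0.2, -3.8]
width: 23.7
grasp_force: 30.0
```

play_rows([
  [1,0.06,0],
  [1,0.06,0],
  [0,0,0],
], yaw=[0,0,0])

```text
t: 15.92
ee_pos: [574.7, -69.1, 90.0]
orientation: [3.14, 0.094, 0.005]
ft_force: [1.4, 0.1, -5.1]
width: 23.9
grasp_force: 30.0
```

play_rows([
  [1,0.06,0],
  [0,0,0],
  [0,0,0],
], yaw=[0,0,0])

```text
t: 16.17
ee_pos: [574.5, -69.0, 89.8]
orientation: [3.14, 0.094, 0.002]
ft_force: [0.9, -0.2, -3.3]
width: 24.1
grasp_force: 30.0
```

play_rows([
  [1,0.06,0],
  [0,0,0],
  [0,0,0],
], yaw=[0,0,0])

```text
t: 16.42
ee_pos: [575.0, -68.9, 89.6]
orientation: [3.14, 0.094, 0.0]
ft_force: [0.4, 0.3, -2.6]
width: 23.9
grasp_force: 30.0
```

play_rows([
  [1,0.06,0],
  [0,0,0],
  [0,0,0],
], yaw=[0,0,0])

```text
t: 16.67
ee_pos: [576.0, -68.9, 89.6]
orientation: [3.14, 0.094, 0.0]
ft_force: [0.1, 0.2, -3.5]
width: 23.6
grasp_force: 30.0
```

play_rows([
  [0.8,0.05,0],
  [0,0,0],
  [0,0,0],
], yaw=[0,0,0])

```text
t: 16.92
ee_pos: [576.5, -68.8, 89.5]
orientation: [-3.14, -0.094, 0.001]
ft_force: [-0.6, 0.3, -4.2]
width: 23.9
grasp_force: 30.0
```

play_rows([
  [0.6,0.04,0],
  [0,0,0],
  [0,0,0],
], yaw=[0,0,0])

```text
t: 17.17
ee_pos: [576.7, -68.8, 89.4]
orientation: [-3.14, -0.094, 0.002]
ft_force: [-3.0, -0.1, -2.6]
width: 23.6
grasp_force: 30.0
```

```bash
python3 t.py | egrep 'tail|^1'
python3 - <<'E'
from h import *
o=ctrl.get_obs();p=viewer.get_image('wrist');save(p,'w6')
s=viewer.get_image('scene')
a=p['pixels'][:300,130:430,::-1];b=cv2.imread('pics/side5.png')[130:220,220:340]
cv2.imwrite('pics/f.png',np.hstack([cv2.resize(a,(500,500)),cv2.resize(b,(300,500*300//500))]) if 0 else cv2.resize(a[60:260,60:240],None,fx=3,fy=3,interpolation=2))
E
```

```text
17.1667 [576.66547553 -68.75451626  89.39239859] [-2.95473007 -0.08260884 -2.6106067 ] 23.642749768327725
tail [520.93756608 521.18214923 521.36782956]
tail [524.25691112 524.84073658 526.72830956]
```

View pics/f.png

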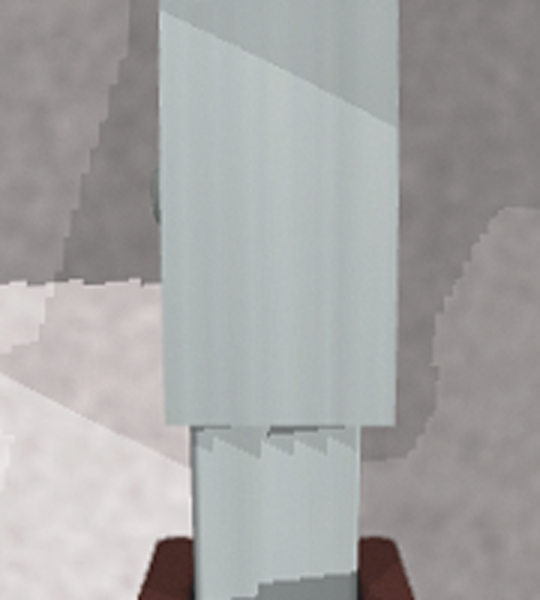

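The left button shows through its hole at about (155,195) in the crop. The right one is hidden by perspective, so I'll release and look from the right.

play_rows([
  [-0.5,0,0],
  [0,0,0],
  [0,0,0],
], yaw=[0,0,0])

```text
t: 17.62
ee_pos: [576.7, -68.7, 89.5]
orientation: [-3.14, -0.094, 0.0]
ft_force: [-3.9, 0.0, -3.7]
width: 23.7
grasp_force: 30.0
```

play_rows([
  [0,0,0],
  [0,0,0],
  [0,0,0],
  [0,0,0],
  [0,0,0],
  [0,0,0],
], yaw=[0,0,0,0,0,0], gripper=0.4)

```text
t: 18.12
ee_pos: [577.2, -68.8, 89.8]
orientation: [3.14, 0.094, 0.001]
ft_force: [-0.3, 0.5, 0.2]
width: 52.6
grasp_force: 0.0
```

play_rows([
  [0,0,15],
  [-5,0,20],
  [-5,0,20],
  [-5,-15,0],
  [-5,-20,0],
  [0,-25,0],
  [0,0,0],
  [0,0,0],
], yaw=[0,0,0,0,0,0,0,0])

```text
t: 18.78
ee_pos: [556.9, -129.6, 144.7]
orientation: [-3.14, -0.09, -0.001]
ft_force: [0.8, 1.4, 0.4]
width: 52.6
grasp_force: 0.0
```

Run:
```python
from h import *
o=ctrl.get_obs();p=viewer.get_image('wrist');save(p,'w7');c=wcloud(p,o);print(o['ee_pos'])
d=np.linalg.norm(c-np.array([645.4,-82,108]),axis=-1);d[p['range_z']<=0]=1e9
v,u=np.unravel_index(d.argmin(),d.shape);print(u,v,d.min())
v=max(60,v);u=min(max(u,60),499)
a=p['pixels'][v-60:v+60,u-60:u+60,::-1];cv2.imwrite('pics/f2.png',cv2.resize(a,None,fx=5,fy=5,interpolation=2))
P=sel(c,p,(500,-110,100),(612,-30,135))
for x in range(510,612,14):
    q=P[abs(P[:,0]-x)<7]
    if len(q)>4: print(x,np.round([q[:,1].min(),q[:,1].max(),np.median(q[q[:,2]>np.median(q[:,2])][:,2])],1))
```

```text
[ 556.8879981  -129.59570763  144.70611295]
212 96 0.9889459853026124
524 [-70.7 -63.2 116.4]
538 [-81.1 -52.8 116.7]
552 [-83.1 -58.4 117. ]
566 [-82.1 -57.8 117.3]
580 [-81.2 -56.3 117.7]
594 [-80.7 -56.  118.1]
608 [-79.7 -55.1 118.5]
```

View pics/f2.png

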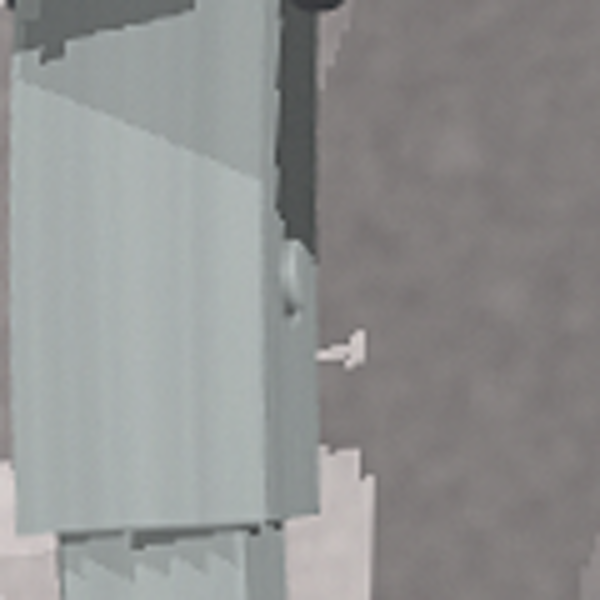

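The right button also stands out through its hole, at (290,275) in the crop. Both are locked and the robot is clear.

```bash
python3 -c "
from workcell import ticket
print(ticket.close_job())"
```

```text
the job is handed in; nothing more can be done
None
```

The crank is fitted with its grip pointing outwards, both buttons showing through the socket's side holes and the gripper clear of everything; the job is handed in, but it returned no verdict.

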